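Close the fume-filter box and tighten its wing screws in cross order

TASK

Press the hinged cover of the fume-filter box fully shut, and only then tighten its four wing screws clockwise, each until its wing lines up with the scribed line beside it and not well past it, so that the gasket is pressed evenly. Work in cross order: do any one screw first, next the one diagonally opposite, then the other two. Leave the jar, the paddle and the block of glass rods where they are.

Things in the scene. Friction and masses are not known exactly. Their poses are not given: they have to be found in the camera images.
- housing: Grey open-topped filter box, fixed to the bench: 196 mm front to back, 250 mm wide, rim 90 mm above the bench; a round duct spigot 68 mm wide reaches 45 mm out of its left and right walls. Origin: centre of its underside on the bench; x from the front (tab side) to the hinge side, y to the left, z up. The cover lands on the rim against a firm stop: end the press on contact force.
- cover (a joint): Opening angle of the aluminium cover, rad: 0 = shut, gasket on the rim; about 0.5 to 0.9 at the start. Cover 200 (front to back) x 254 x 6 mm, round sight glass in the middle, hinged at the box's far edge. Hinge line: along y, 94 mm above the bench, 104 mm behind the box's middle. Stiff hinge: stays at any angle; about 10 N down on the tab moves it. When shut its top face is 104 mm above the bench.
- cover_tab (a point): Point on the upper face of the press tab, a tongue 70 mm wide and 6 mm thick reaching 35 mm out from the middle of the cover's free front edge. The point is 13 mm in from the tip, 226 mm from the hinge line along the cover and 10 mm above it across the cover. Axes move with the cover: z out of its top face, x from the tab towards the hinge, y along the hinge line to the left.
- cover_middle (a point): Middle of the cover's top face (axes as cover_tab), 104 mm from the hinge line along the cover and 10 mm above it across the cover; the four screws are 65 mm in front of and behind it (its x) and 85 mm left and right of it (its y).
- screw_front_left (a joint): Angle of the front left wing screw (tab side), rad; grows as it is tightened, clockwise from above. 0 = wing along the cover's x; 1.571 = tight: wing along the cover's y, in line with the two dark scribed strokes beside it. At the start loose, about 0.2 to 0.85. No stop at the line (turns on to 2.4). Thread friction about 0.12 N m; stays where it is left.
- front_left_wing (a point): Grip point of the captive front left wing screw: on its axis, 26 mm above the cover's top face. Steel wing: flat upright bar with two round ears, 64 mm long, 12 mm thick, top 41 mm above the cover, on a collar 30 mm wide and 8 mm high. Axes turn with the screw: x along the wing, y across its thickness, z out of the cover. It looks the same after half a turn.
- screw_front_right (a joint): Angle of the front right wing screw (tab side), rad; grows as it is tightened, clockwise from above. 0 = wing along the cover's x; 1.571 = tight: wing along the cover's y, in line with the two dark scribed strokes beside it. At the start loose, about 0.2 to 0.85. No stop at the line (turns on to 2.4). Thread friction about 0.12 N m; stays where it is left.
- front_right_wing (a point): Grip point of the captive front right wing screw: on its axis, 26 mm above the cover's top face. Steel wing: flat upright bar with two round ears, 64 mm long, 12 mm thick, top 41 mm above the cover, on a collar 30 mm wide and 8 mm high. Axes turn with the screw: x along the wing, y across its thickness, z out of the cover. It looks the same after half a turn.
- screw_back_left (a joint): Angle of the back left wing screw (hinge side), rad; grows as it is tightened, clockwise from above. 0 = wing along the cover's x; 1.571 = tight: wing along the cover's y, in line with the two dark scribed strokes beside it. At the start loose, about 0.2 to 0.85. No stop at the line (turns on to 2.4). Thread friction about 0.12 N m; stays where it is left.
- back_left_wing (a point): Grip point of the captive back left wing screw: on its axis, 26 mm above the cover's top face. Steel wing: flat upright bar with two round ears, 64 mm long, 12 mm thick, top 41 mm above the cover, on a collar 30 mm wide and 8 mm high. Axes turn with the screw: x along the wing, y across its thickness, z out of the cover. It looks the same after half a turn.
- screw_back_right (a joint): Angle of the back right wing screw (hinge side), rad; grows as it is tightened, clockwise from above. 0 = wing along the cover's x; 1.571 = tight: wing along the cover's y, in line with the two dark scribed strokes beside it. At the start loose, about 0.2 to 0.85. No stop at the line (turns on to 2.4). Thread friction about 0.12 N m; stays where it is left.
- back_right_wing (a point): Grip point of the captive back right wing screw: on its axis, 26 mm above the cover's top face. Steel wing: flat upright bar with two round ears, 64 mm long, 12 mm thick, top 41 mm above the cover, on a collar 30 mm wide and 8 mm high. Axes turn with the screw: x along the wing, y across its thickness, z out of the cover. It looks the same after half a turn.
- jar: Bystander: closed white plastic jar, 72 mm across, 85 mm high, standing beside the box; origin at the centre of its underside, z up.
- paddle: Bystander: dark flat marvering paddle with a wooden handle, 230 mm long in all, 70 mm wide, 24 mm high, lying on the bench; origin at its underside between handle and blade, x along it towards the blade.
- rod_block: Bystander: wooden block 70 x 130 x 50 mm with upright glass rods in it up to 200 mm above the bench; origin at the centre of its underside, z up, y along its length.

How it is judged:
By the outcome, as a careful person would: the job done as asked, in the order asked, and still so for the second after the job is handed in, with the robot touching nothing.
It also fails if it takes over 64 s, if anything falls off the work surface, if the arm or the gripper's body presses on something with over 40 N, if the wrist force passes 120 N, or if a joint passes its speed limit or range.

ROBOT

A 6-joint arm with a two-finger parallel gripper is mounted at the origin on the work surface. World frame = base frame: x ahead of the robot, y to its left, z up, the work surface at z = 0. Lengths are in m, angles in rad, forces in N, time in s.
With the tool pointing down it reaches from about 0.35 to 0.975 m from the base axis. Payload 17.4 kg.
Tool frame: the origin (TCP) lies on the centre line of the jaws, within the pads' length; the fingertips stand 19 mm ahead of it and the grasp point (between the pads) is the TCP; z points along the fingers, x is the direction in which the jaws open and shut, and the axes are right-handed (so a half turn about z gives the same grasp; the last joint's range is limited). The gripper opens to 85 mm and grips with 20 to 120 N. Pads are 22 mm wide; open, the fingers measure 114 mm over their backs; the gripper's body (76 mm by 85 mm) begins 54 mm behind the grasp point. The pads swing forward as they close: fully open they stand 13 mm farther back than shut.
Start: joints at [1.31, 0.116, 1.442, -0, 1.584, -0.038], TCP at [0.149, 0.658, 0.25] pointing down, gripper open.
Joint ranges: [-2.83, 2.83], [-0.83, 2.19], [0.07, 2.5], [-1.14, 4.28], [0.01, 3], [-2.97, 2.97]. Speed limits (rad/s): [1.89, 1.89, 2.22, 3.14, 3.14, 3.14].

INTERFACE

Orientations are given as a unit quaternion [x, y, z, w].
In Python, from rig import sensors, snapshot, get_calibration, arm gives the robot as it stands.
- The arm moves only by the tool jog_arm, never from a script. Its argument "plan" is one flat list of numbers, 7 for each row, row after row: the shift along the world's x, y, z in cm, then the turn, a rotation vector about the world's x, y, z in rad, then the finger opening in cm, from 0 to 8.54. A call has 1 to 10 rows; each row shifts and turns the pose as measured when the row begins; what a row does not reach is not made up. A row lasts 1/8 s, in which the tool goes at most 62.5 mm and 10.7 degrees, less where a joint would pass 70% of its speed; a pose out of reach is approached as far as the arm can. A call is refused whole if a number of a shift passes 6.25 or a number of a turn 0.188, either way. A call with a gripper value outside its range is refused whole. The fingers move at their own pace and stop on an object; "newtons" is the grip in N (left out, the last holds). Time passes only in rows, so rows that do not move let the fingers close. It gives the time, the measured TCP pose, the force and the opening at its end, in the units of the state.
- sensors.sense(): the state, without advancing time (a new reading comes with each control period).
- snapshot(name): name is "scene" or "top"; returns the picture (480x640x3 uint8, blue, green, red); there is no depth.
- get_calibration(name): a dict with "fx", "fy", "cx", "cy" (pixels), "dist" ([k1, k2, p1, p2, k3] as OpenCV has them; the pictures are not rectified), "R" (3x3) and "t" (3): a world point X has camera coordinates R X + t. Camera axes: x right, y down, z forward; pixel columns grow to the right and rows downward; lengths in m; the calibration is good to about 2 mm. A picture is of the moment at which its call begins. get_calibration takes no time and is no camera call.
- arm.job_done(): hands the job in, once; it reports no verdict.
The state is a dict: "t": time; "joints": joint angles; "joint_velocities": joint speeds; "effort": joint torques, N m; "ee_pos": TCP position; "orientation": TCP orientation; "wrist_force": force on the tool from outside, world axes, zero at the start; "moment": the same for the moment, N m; "gripper_width": finger opening in m.
Only numpy, scipy, OpenCV 4.12 (cv2) and the standard library are available. Lean on these libraries where they do the work, as an engineer would, in place of code of your own. Each camera call takes 0.05 s, during which the arm holds its last target.

## Working session

There is one attempt and no reset: what is moved stays moved. The work goes in short steps, Python scripts to look and compute and a tool call to move; the robot and the scene stay as the last step left them, time stands still between calls to the robot, and variables do not carry over. Pictures are saved under pics/ and viewed, and the job is handed in when it is done.

Besides the shell and the picture viewer there is one more tool, called after ">>>" by a JSON object that holds its "api" and its "payload". jog_arm: Moves the arm, as the interface text tells. Its arguments: {"type":"object","properties":{"plan":{"type":"array"},"newtons":{"type":"number"}},"required":["plan"]}

```bash
mkdir -p pics; ls; python3 - <<'E'
from rig import sensors, snapshot, get_calibration, arm
import cv2
for n in ("scene","top"):
    cv2.imwrite(f"pics/{n}0.png",snapshot(n)); c=get_calibration(n); print(n,c)
print(sensors.sense())
E
```

```text
pics
scene {'fx': 470.66627436836444, 'fy': 470.66627436836444, 'cx': 318.1191696964899, 'cy': 231.95211573934967, 'dist': array([-0.01405485,  0.        ,  0.        ,  0.        ,  0.        ]), 'R': array([[-0.87049929,  0.49196227, -0.01428695],
       [ 0.42495873,  0.7366632 , -0.52605837],
       [-0.2482762 , -0.4640048 , -0.85032845]]), 't': array([ 0.47942163, -0.24802605,  1.29495571])}
top {'fx': 483.3465356807395, 'fy': 483.3465356807395, 'cx': 324.1649722804005, 'cy': 239.8386764379823, 'dist': array([-0.08847787,  0.        ,  0.        ,  0.        ,  0.        ]), 'R': array([[-0.00571693, -0.9999245 , -0.01087689],
       [-0.98174965,  0.00768003, -0.19002274],
       [ 0.19009193,  0.00959204, -0.98171944]]), 't': array([0.10917357, 0.58322919, 1.05768851])}
{'t': 0.1, 'joints': array([ 1.31016984e+00,  1.16439623e-01,  1.44218561e+00,  1.14557452e-05,
        1.58398692e+00, -3.77987549e-02]), 'joint_velocities': array([-0.00172743, -0.00159943, -0.00180996, -0.00119864, -0.00191202,
       -0.00024359]), 'effort': array([ 1.22220088e-03, -7.33658266e+01, -6.33789825e+01,  5.73271154e-05,
        4.89405968e-03, -2.56075430e-05]), 'ee_pos': array([0.14913517, 0.65817249, 0.24964289]), 'orientation': array([ 7.81341111e-01,  6.24104005e-01, -4.13428444e-04,  2.98250925e-04]), 'wrist_force': array([-0.74669082, -0.5687584 , -0.07602147]), 'moment': array([-0.01345239, -0.00162286, -0.03685546]), 'gripper_width': 0.08538184713064957}
```

View pics/scene0.png

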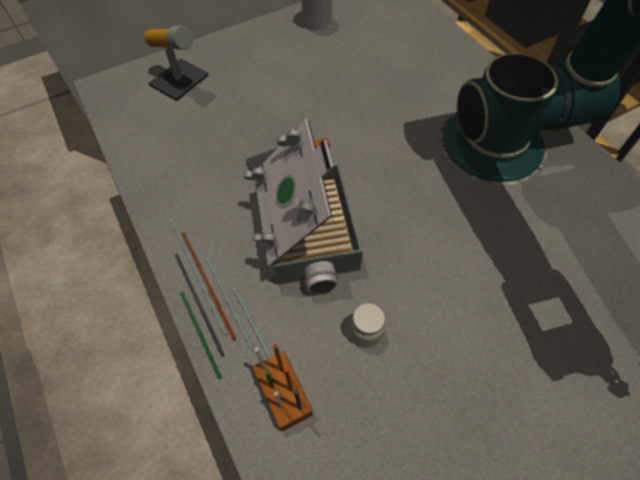

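View pics/top0.png

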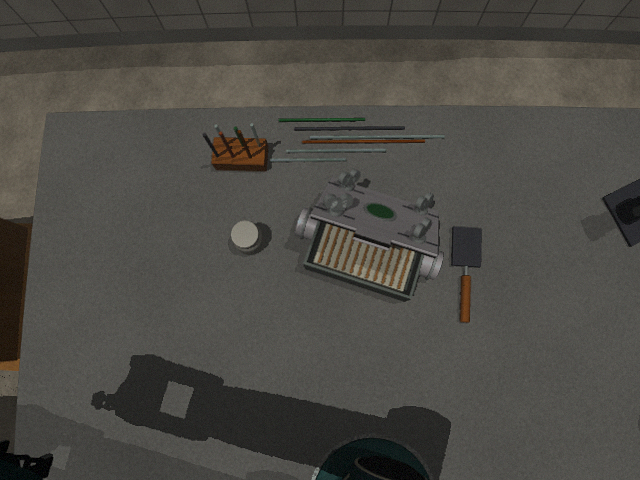

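The top view shows the box at about (370,240) with its open front facing the robot, and the cover raised. The jar is at (246,236), the paddle at (466,275) and the rod block at (240,152). I'll enlarge both views to measure.

```bash
python3 - <<'E'
import cv2
a=cv2.imread("pics/top0.png")[150:320,280:460]; cv2.imwrite("pics/top0c.png",cv2.resize(a,None,fx=3.5,fy=3.5,interpolation=cv2.INTER_CUBIC)[:,:]*1)
b=cv2.imread("pics/scene0.png")[110:310,230:380]; cv2.imwrite("pics/scene0c.png",cv2.resize(b,None,fx=3,fy=3,interpolation=cv2.INTER_CUBIC))
E
```

```text
(no output)
```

View pics/top0c.png

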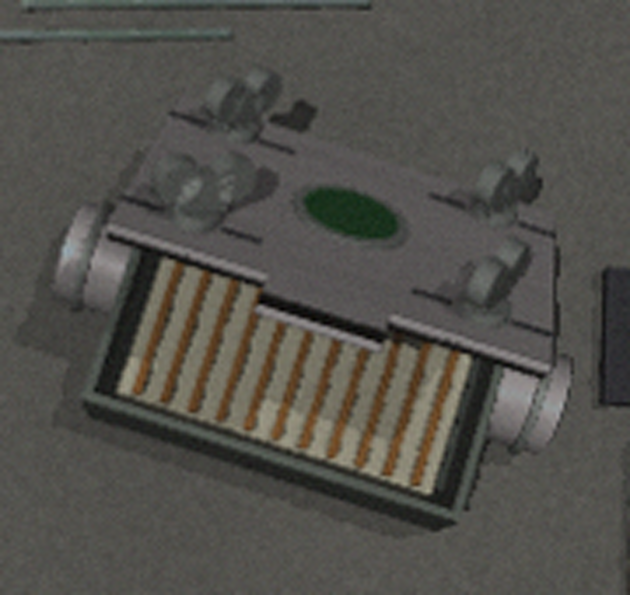

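View pics/scene0c.png

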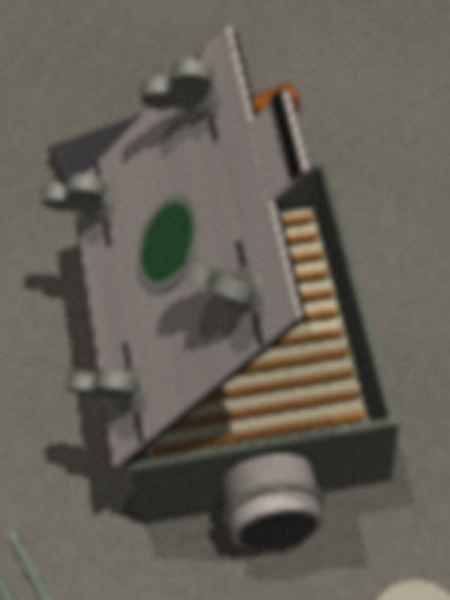

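```bash
cat > h.py <<'E'
import numpy as np, cv2
from rig import sensors, snapshot, get_calibration, arm
def ray(n,uv):
    c=get_calibration(n);K=np.array([[c['fx'],0,c['cx']],[0,c['fy'],c['cy']],[0,0,1]])
    p=cv2.undistortPoints(np.array([[uv]],float),K,c['dist'])[0,0]
    R=c['R'];return -R.T@c['t'], R.T@np.array([p[0],p[1],1.])
def onplane(n,uv,p0,nn):
    o,d=ray(n,uv); s=np.dot(p0-o,nn)/np.dot(d,nn); return o+s*d
def onz(n,uv,z): return onplane(n,uv,np.array([0,0,z]),np.array([0,0,1.]))
def proj(n,X):
    c=get_calibration(n);K=np.array([[c['fx'],0,c['cx']],[0,c['fy'],c['cy']],[0,0,1]])
    r=cv2.Rodrigues(c['R'])[0]
    return cv2.projectPoints(np.array(X,float).reshape(-1,3),r,c['t'],K,c['dist'])[0].reshape(-1,2)
def crop(n,uv): 
    return (280+uv[0]/3.5,150+uv[1]/3.5) if n=="top" else (230+uv[0]/3,110+uv[1]/3)
E
python3 - <<'E'
from h import *
print("cams",ray("top",(320,240))[0],ray("scene",(320,240))[0])
a=onz("top",crop("top",(86,400)),.09);b=onz("top",crop("top",(455,518)),.09)
c=onz("scene",crop("scene",(394,428)),.09); d=onz("scene",crop("scene",(322,170)),.09); e=onz("scene",crop("scene",(133,468)),.09)
print("FL",a,c,"FR",b,d,"BL",e, np.linalg.norm(a-b),np.linalg.norm(c-d),np.linalg.norm(c-e))
for p,q in((a,b),(c,d)):
    y=(p-q)/np.linalg.norm(p-q); x=np.array([y[1],-y[0],0]); m=(p+q)/2+.098*x; print("yaw",np.arctan2(x[1],x[0]),"mid",m)
E
```

```text
cams [0.37215114 0.09454072 1.15036765] [0.84424371 0.54771997 0.97751097]
FL [0.52266219 0.14861344 0.09      ] [0.53023816 0.15570111 0.09      ] FR [ 0.44636406 -0.08220156  0.09      ] [ 0.45316778 -0.07534234  0.09      ] BL [0.70764364 0.09100836 0.09      ] 0.24309868453210273 0.24355886721343406 0.18883287840232718
yaw -0.3192521882883469 mid [0.57756122 0.00244799 0.09      ]
yaw -0.32196830083648875 mid [0.58466718 0.00916882 0.09      ]
```

```bash
python3 - <<'E'
import cv2,numpy as np
def z(n,r,o,f=12):
    a=cv2.imread(f"pics/{n}0.png")[r[1]:r[1]+r[3],r[0]:r[0]+r[2]]
    a=cv2.convertScaleAbs(a,alpha=1.8); return cv2.resize(a,None,fx=f,fy=f,interpolation=cv2.INTER_CUBIC)
A=z("top",(298,250,32,24),0);B=z("top",(396,280,32,24),0);C=z("scene",(335,236,32,24),0);D=z("scene",(318,150,32,24),0)
cv2.imwrite("pics/corners.png",np.vstack([np.hstack([A,B]),np.hstack([C,D])]))
E
```

```text
(no output)
```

View pics/corners.png

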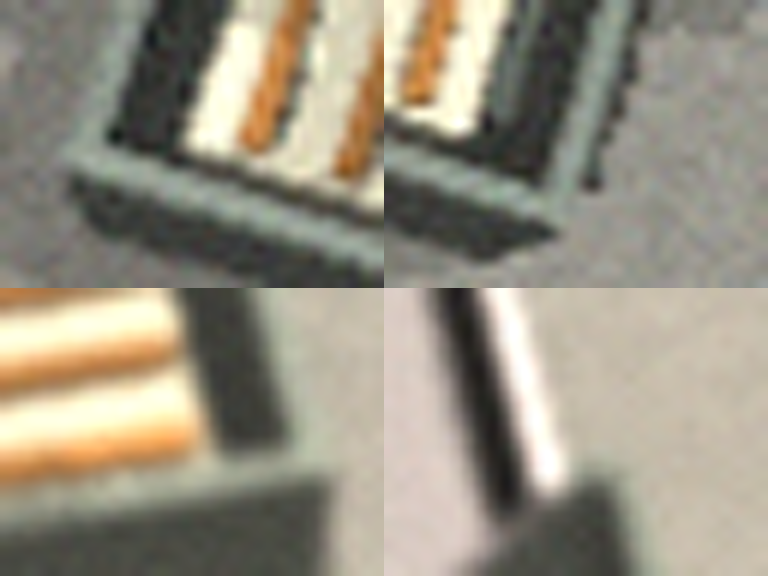

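```bash
python3 - <<'E'
from h import *
T=[(303,263.7),(410.6,299.1)];S=[(362,250.7),(336.8,165.1)]
def tri(u,v):
    o1,d1=ray("top",u);o2,d2=ray("scene",v)
    A=np.array([d1,-d2]).T; s=np.linalg.lstsq(A,o2-o1,rcond=None)[0]
    p,q=o1+s[0]*d1,o2+s[1]*d2; return (p+q)/2,np.linalg.norm(p-q)
for i in (0,1): print(onz("top",T[i],.09),onz("scene",S[i],.09),tri(T[i],S[i]))
a,b=[onz("top",t,.09) for t in T]
c,d=[onz("scene",t,.09) for t in S]
for p,q in((a,b),(c,d)):
    y=(p-q)/np.linalg.norm(p-q); x=np.array([y[1],-y[0],0]); m=(p+q)/2+.098*x; print(np.linalg.norm(p-q),"yaw",np.arctan2(x[1],x[0]),"mid",m)
E
```

```text
[0.52399565 0.15209967 0.09      ] [0.52639395 0.15230017 0.09      ] (array([0.52492446, 0.15169783, 0.08737159]), np.float64(0.001548255736238045))
[ 0.44394964 -0.08343334  0.09      ] [ 0.45178565 -0.08020561  0.09      ] (array([ 0.44592701, -0.08644647,  0.07925655]), np.float64(0.003432838221205513))
0.24876326339486263 yaw -0.3276044976814465 mid [0.5767606  0.00279913 0.09      ]
0.24418300145849306 yaw -0.3105081943461225 mid [0.58240328 0.00610411 0.09      ]
```

```bash
cat >> h.py <<'E'
YAW=-0.325; M=np.array([.5775,.003,0])
c_,s_=np.cos(YAW),np.sin(YAW); RB=np.array([[c_,-s_,0],[s_,c_,0],[0,0,1.]])
def w(p): return RB@np.array(p,float)+M
def bx(P): return RB.T@(np.array(P,float)-M)
def cov(a,along,y,up): # point on cover: along from hinge toward tab, up across
    return w([.104-along*np.cos(a)+up*np.sin(a)*0+ (up*np.sin(a)), y, .094+along*np.sin(a)+up*np.cos(a)])
E
python3 - <<'E'
from h import *
# top-face front corners of cover, guess pixel
for n,uv,y in (("top",(108,228),.127),("top",(550,358),-.127),("scene",(300,316),.127),("scene",(228,28),-.127),("top",(383,340),-.035),("scene",(310,165),.035)):
    P=bx(onplane(n,crop(n,uv),w([0,y,0]),RB[:,1]))
    dx,dz=.104-P[0],P[2]-.094
    print(n,P,"r",np.hypot(dx,dz),"ang",np.arctan2(dz,dx)-np.arctan2(.01,.204))
E
```

```text
top [-0.01888358  0.127       0.22885341] r 0.1824440044055034 ang 0.7828264502859164
top [-0.01541235 -0.127       0.24081471] r 0.18924551795612723 ang 0.8389851018959451
scene [-0.02395703  0.127       0.25146593] r 0.20290026970614836 ang 0.8394382985717238
scene [-0.0237601  -0.127       0.24865622] r 0.20060207052528867 ang 0.8313671013248969
top [-0.04138513 -0.035       0.27454104] r 0.23180142733473816 ang 0.8438669698332073
scene [-0.04913227  0.035       0.28164263] r 0.2421967134210686 ang 0.8373439378392297
```

```bash
python3 - <<'E'
from h import *
a=.835
im=cv2.imread("pics/top0.png"); sc=cv2.imread("pics/scene0.png")
pts=[cov(a,204,0,0)]
pts=[cov(a,l,y,u) for l,y,u in ((.204,.127,.01),(.204,-.127,.01),(.004,.127,.01),(.004,-.127,.01),(.226,0,.01),(.239,.035,.01),(.239,-.035,.01),(.169,.085,.036),(.169,-.085,.036),(.039,.085,.036),(.039,-.085,.036))]
V=[]
for n,i,r in (("top",im,(280,150,180,170)),("scene",sc,(230,110,180,170))):
    k=3; z=cv2.resize(i[r[1]:r[1]+r[3],r[0]:r[0]+r[2]],None,fx=k,fy=k,interpolation=cv2.INTER_CUBIC)
    for p in proj(n,pts): cv2.circle(z,(int((p[0]+.5-r[0])*k),int((p[1]+.5-r[1])*k)),3,(0,0,255),1)
    V.append(z)
v=np.hstack(V); cv2.imwrite("pics/ov0.png",cv2.resize(v,None,fx=.74,fy=.74))
for a in np.arange(.85,-.01,-.05):
    P=cov(a,.224,0,.01)+RB[:,0]*.009*np.sin(a)/.74; P[2]+=.019
    print(round(a,2),P.round(4))
for uv in ((246,236),): print("jar",onz("top",uv,.085))
print("rods", onz("top",(240,152),.05), onz("top",(205,135),.2), onz("top",(255,126),.2))
E
```

```text
0.85 [0.5517 0.0117 0.2879]
0.8 [0.5432 0.0145 0.2807]
0.75 [0.5351 0.0173 0.273 ]
0.7 [0.5272 0.0199 0.265 ]
0.65 [0.5198 0.0224 0.2565]
0.6 [0.5127 0.0248 0.2477]
0.55 [0.5061 0.0271 0.2386]
0.5 [0.4998 0.0292 0.2292]
0.45 [0.494  0.0311 0.2194]
0.4 [0.4887 0.0329 0.2094]
0.35 [0.4839 0.0346 0.1992]
0.3 [0.4795 0.036  0.1887]
0.25 [0.4756 0.0373 0.1781]
0.2 [0.4722 0.0385 0.1673]
0.15 [0.4693 0.0395 0.1564]
0.1 [0.4669 0.0403 0.1453]
0.05 [0.4651 0.0409 0.1342]
-0.0 [0.4638 0.0413 0.123 ]
jar [0.58864908 0.28139922 0.085     ]
rods [0.80355414 0.30795513 0.05      ] [0.7843299  0.35495133 0.2       ] [0.80279868 0.24885877 0.2       ]
```

View pics/ov0.png

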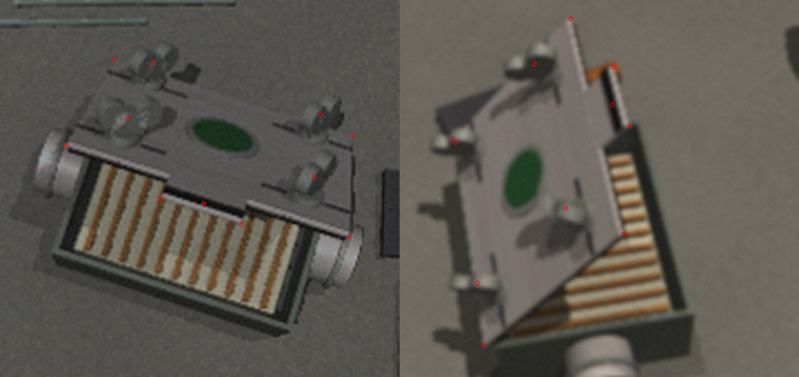

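The overlay of the estimated cover pose (opening angle about 0.835 rad) falls on the cover's front corners, tab and wings in both views. Next I'll move above the tab with the jaws closed.

>>> {"api": "jog_arm", "payload": {"plan": [3.3,-5,1.2,0,0,-0.01,0,3.3,-5,1.2,0,0,-0.01,0,3.3,-5,1.2,0,0,-0.01,0,3.3,-5,1.2,0,0,-0.01,0,3.3,-5,1.2,0,0,-0.01,0,3.3,-5,1.2,0,0,-0.01,0,3.3,-5,1.2,0,0,-0.01,0,3.3,-5,1.2,0,0,-0.01,0,3.3,-5,1.2,0,0,-0.01,0,3.3,-5,1.2,0,0,-0.01,0], "newtons": 40}}

```text
t: 1.35
ee_pos: [0.4815, 0.1452, 0.3676]
orientation: [0.811, 0.586, -0.003, 0.002]
wrist_force: [0.1, 0.9, -0.5]
gripper_width: -0.0
```

>>> {"api": "jog_arm", "payload": {"plan": [2.3,-4.4,0,0,0,0,0,2.3,-4.4,0,0,0,0,0,2.2,-4.4,-1,0,0,0,0,0,0,-2,0,0,0,0,0,0,0,0,0,0,0]}}

```text
t: 1.98
ee_pos: [0.5521, 0.005, 0.3358]
orientation: [0.812, 0.583, -0.003, 0.001]
wrist_force: [0.0, -0.6, 0.8]
gripper_width: -0.0003
```

```bash
python3 - <<'E'
from h import *
s=sensors.sense(); print(s['t'],s['ee_pos'],s['orientation'],s['wrist_force'])
k=3
V=[snapshot(n)[r[1]:r[1]+r[3],r[0]:r[0]+r[2]] for n,r in (("top",(280,130,180,190)),("scene",(230,90,180,190)))]
cv2.imwrite("pics/ab1.png",cv2.resize(np.hstack(V),None,fx=2.2,fy=2.2,interpolation=cv2.INTER_CUBIC))
E
```

```text
1.975 [0.55207746 0.00496714 0.3357651 ] [ 0.81222602  0.58333126 -0.00345195  0.00127067] [ 0.00675029 -0.55909669  0.76570933]
```

View pics/ab1.png

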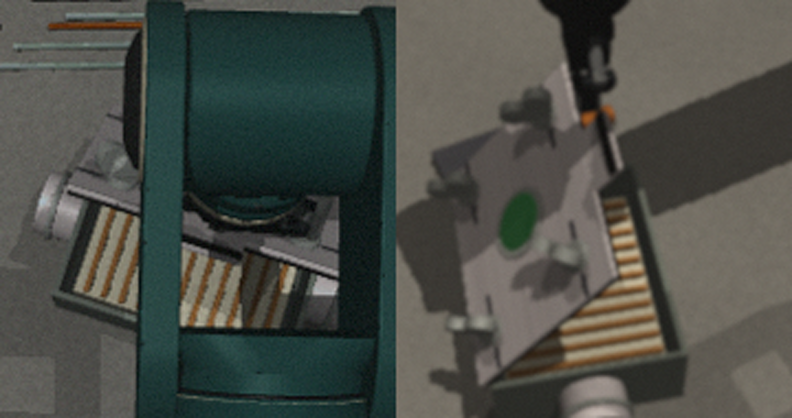

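The arm hides part of the top view, and the scene view shows the closed fingers above the tab. I'll descend to contact.

>>> {"api": "jog_arm", "payload": {"plan": [-0.2,0.7,-2.5,0,0,0,0,0,0,-1.5,0,0,0,0,-0.2,0,-0.5,0,0,0,0,-0.4,0.1,-0.5,0,0,0,0,-0.5,0.1,-0.5,0,0,0,0]}}

```text
t: 2.7
ee_pos: [0.5395, 0.0174, 0.2873]
orientation: [0.811, 0.585, 0.002, 0.005]
wrist_force: [5.1, 1.8, 1.5]
gripper_width: -0.0002
```

>>> {"api": "jog_arm", "payload": {"plan": [0,0,-0.7,0,0,0,0,-0.2,0,-0.7,0,0,0,0,-0.6,0.2,-0.8,0,0,0,0]}}

```text
t: 3.08
ee_pos: [0.5319, 0.0193, 0.2683]
orientation: [0.811, 0.585, 0.004, 0.007]
wrist_force: [0.8, 0.1, 6.5]
gripper_width: 0.0002
```

>>> {"api": "jog_arm", "payload": {"plan": [-0.7,0.2,-0.9,0,0,0,0,-0.7,0.2,-0.9,0,0,0,0,-0.7,0.2,-0.9,0,0,0,0,-0.6,0.2,-0.9,0,0,0,0]}}

```text
t: 3.58
ee_pos: [0.505, 0.0277, 0.2337]
orientation: [0.811, 0.585, 0.007, 0.009]
wrist_force: [5.2, -0.9, 2.1]
gripper_width: -0.0001
```

>>> {"api": "jog_arm", "payload": {"plan": [-0.5,0.2,-0.9,0,0,0,0,-0.5,0.2,-1,0,0,0,0,-0.5,0.2,-1,0,0,0,0,-0.5,0.2,-1,0,0,0,0,-0.4,0.1,-1,0,0,0,0]}}

```text
t: 4.2
ee_pos: [0.4792, 0.0369, 0.1815]
orientation: [0.811, 0.585, 0.006, 0.009]
wrist_force: [3.8, -0.3, 2.6]
gripper_width: -0.0
```

```bash
python3 - <<'E'
from h import *
s=sensors.sense(); print(s['t'],s['ee_pos'],s['orientation'],s['wrist_force'])
r=(230,90,180,190);cv2.imwrite("pics/ab2.png",cv2.resize(snapshot("scene")[r[1]:r[1]+r[3],r[0]:r[0]+r[2]],None,fx=3,fy=3,interpolation=cv2.INTER_CUBIC))
E
```

```text
4.2 [0.47923632 0.03688895 0.18152907] [0.81071374 0.58533893 0.00640328 0.00897624] [ 3.82152058 -0.2552026   2.60215271]
```

View pics/ab2.png

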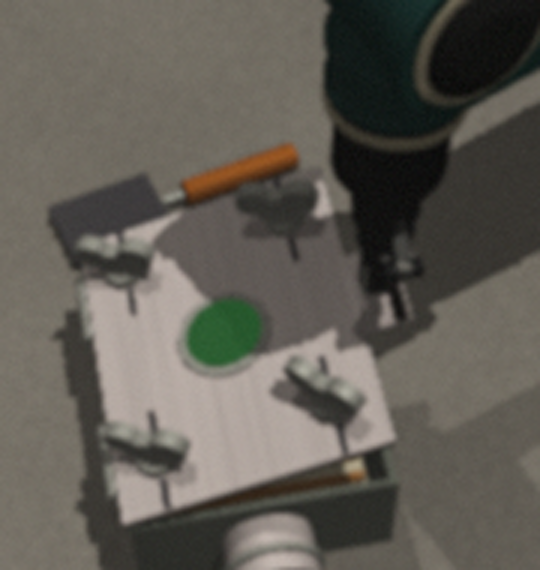

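The cover is coming down (fingertip at about (395,300) on the tab), with roughly 0.27 rad left to close. I'll keep following the arc.

>>> {"api": "jog_arm", "payload": {"plan": [-0.4,0.1,-1,0,0,0,0,-0.3,0.1,-1,0,0,0,0,-0.3,0.1,-1,0,0,0,0,-0.2,0.1,-0.9,0,0,0,0]}}

```text
t: 4.75
ee_pos: [0.4658, 0.0412, 0.1389]
orientation: [0.811, 0.585, 0.006, 0.009]
wrist_force: [2.2, -1.3, 2.8]
gripper_width: -0.0001
```

>>> {"api": "jog_arm", "payload": {"plan": [-0.1,0,-0.6,0,0,0,0,-0.1,0,-0.5,0,0,0,0,0,0,-0.3,0,0,0,0]}}

```text
t: 5.12
ee_pos: [0.4634, 0.0415, 0.1235]
orientation: [0.811, 0.585, 0.006, 0.008]
wrist_force: [-1.2, 0.2, 3.1]
gripper_width: 0.0001
```

>>> {"api": "jog_arm", "payload": {"plan": [0,0,-0.2,0,0,0,0]}}

```text
t: 5.25
ee_pos: [0.4635, 0.0415, 0.1228]
orientation: [0.811, 0.585, 0.006, 0.008]
wrist_force: [-14.1, 0.6, 34.2]
gripper_width: 0.0001
```

>>> {"api": "jog_arm", "payload": {"plan": [0,0,-0.2,0,0,0,0,0,0,-0.1,0,0,0,0]}}

```text
t: 5.5
ee_pos: [0.4634, 0.0415, 0.123]
orientation: [0.811, 0.585, 0.006, 0.008]
wrist_force: [-5.6, -0.2, 9.4]
gripper_width: 0.0
```

Contact at 34 N, with the tip at 0.104 m, which is exactly the shut height. I'll lift and move aside for a clear look.

>>> {"api": "jog_arm", "payload": {"plan": [0,0,4,0,0,0,0,0,0,5,0,0,0,0,-1,5,2,0,0,0,5,-1,6,0,0,0,0,5,-1,6,0,0,0,0,5,-1,6,0,0,0,0,5,-1,6,0,0,0,0,5,-1,6,0,0,0,0,5,-1,6,0,0,0,0,5,0,0,0,0,0,0,5]}}

```text
t: 6.75
ee_pos: [0.3864, 0.4619, 0.2331]
orientation: [0.812, 0.584, 0.002, 0.007]
wrist_force: [0.7, -0.0, -1.0]
gripper_width: 0.0497
```

```bash
python3 - <<'E'
from h import *
s=sensors.sense(); print(s['t'],s['ee_pos'],s['orientation'],s['wrist_force'],s['gripper_width'])
a=snapshot("top");b=snapshot("scene");cv2.imwrite("pics/top1.png",a);cv2.imwrite("pics/scene1.png",b)
f=lambda i,r,k:cv2.resize(i[r[1]:r[1]+r[3],r[0]:r[0]+r[2]],None,fx=k,fy=k,interpolation=cv2.INTER_CUBIC)
cv2.imwrite("pics/t1.png",f(a,(285,150,170,150),4.5))
cv2.imwrite("pics/s1.png",f(b,(230,110,150,150),4))
E
```

```text
6.75 [0.38642626 0.46190364 0.23307468] [0.81176248 0.58393922 0.00195946 0.00726798] [ 0.73605676 -0.00348765 -0.98793778] 0.049716441930739486
```

View pics/t1.png

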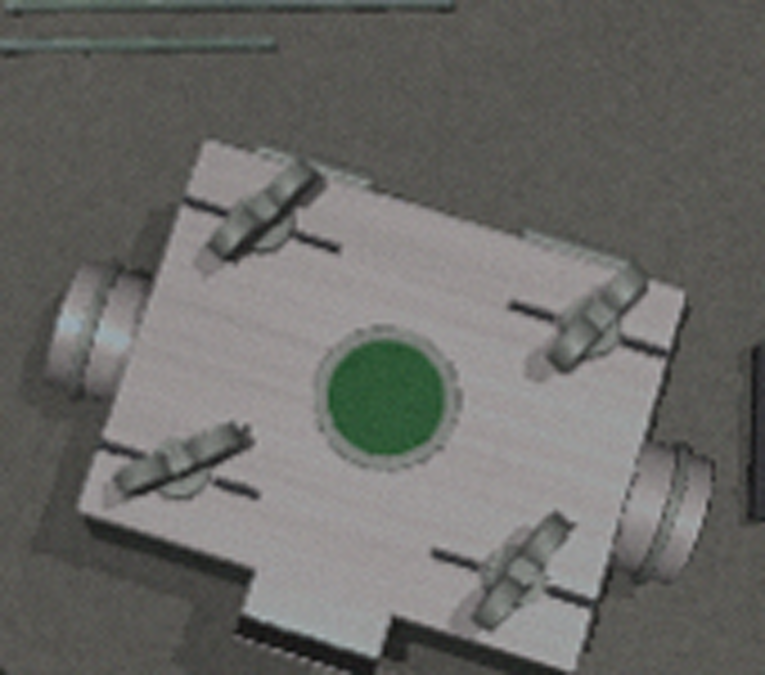

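View pics/s1.png

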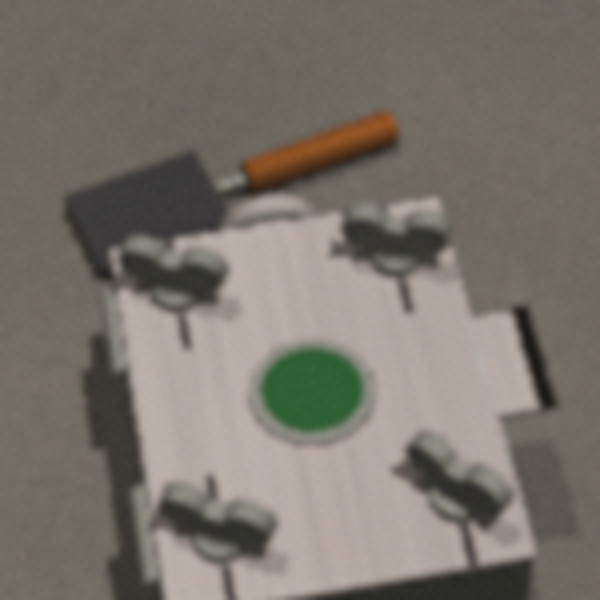

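The cover lies shut in both views. The scribed strokes and wings are clear, for example the FL stroke from (103,444) to (258,495) in the top crop. Next I'll measure the sight glass, strokes and wing angles.

```bash
python3 - <<'E'
from h import *
cr=lambda u,v:(285+u/4.5-.4,150+v/4.5-.4)
cs=lambda u,v:(230+u/4-.4,110+v/4-.4)
for n in("top","scene"):
    im=cv2.imread(f"pics/{n}1.png").astype(int); m=((im[...,1]>im[...,2]+25)&(im[...,1]>im[...,0]+20)).astype(np.uint8)
    k,l,st,ce=cv2.connectedComponentsWithStats(m)
    for i in range(1,k):
        if st[i,4]>200: print(n,"green",ce[i],onz(n,ce[i],.104))
print("exp middle",w([0,0,.104]))
L={"BL":((185,200),(340,249)),"BR":((510,305),(668,354)),"FL":((103,444),(258,495)),"FR":((432,552),(592,605))}
W={"BL":((312,172),(222,248)),"BR":((635,282),(563,358)),"FL":((240,437),(120,487)),"FR":((562,528),(487,615))}
exp={"BL":(.065,.085),"BR":(.065,-.085),"FL":(-.065,.085),"FR":(-.065,-.085)}
for k,(a,b) in L.items():
    A,B=onz("top",cr(*a),.104),onz("top",cr(*b),.104); d=A-B
    P,Q=[onz("top",cr(*x),.130) for x in W[k]]; e=P-Q
    yl=np.arctan2(d[1],d[0]); yw=np.arctan2(e[1],e[0])
    print(k,"line len",np.linalg.norm(d).round(4),"yaw-pi/2",round(yl-np.pi/2,3),"mid",((A+B)/2).round(4),"exp",w([*exp[k],.104]).round(4),"wing mid",((P+Q)/2).round(4),np.linalg.norm(e).round(3),"wing yaw",yw.round(3),"theta",round((yl-np.pi/2-yw)%np.pi,3))
c={"bl":(207,140),"br":(686,290),"fl":(80,512),"fr":(578,670)}
C={k:onz("top",cr(*v),.104) for k,v in c.items()}
print({k:v.round(4) for k,v in C.items()}, sum(C.values())/4)
for a,b in (("bl","br"),("fl","fr"),("bl","fl"),("br","fr")):
    d=C[a]-C[b];print(a,b,np.linalg.norm(d).round(4),np.arctan2(d[1],d[0]).round(4))
E
```

```text
top green [323.7804878  119.12195122] [0.8613595  0.10402207 0.104     ]
top green [370.265625  237.9921875] [0.57811466 0.00302881 0.104     ]
scene green [307.53535354 206.96464646] [0.57726106 0.00137137 0.104     ]
scene green [201.87280702 338.43421053] [0.90153413 0.16903541 0.104     ]
exp middle [0.5775 0.003  0.104 ]
BL line len 0.0811 yaw-pi/2 -0.325 mid [0.6666 0.0622 0.104 ] exp [0.6662 0.0628 0.104 ] wing mid [0.6666 0.0606 0.13  ] 0.058 wing yaw -0.862 theta 0.536
BR line len 0.0814 yaw-pi/2 -0.317 mid [ 0.6117 -0.0984  0.104 ] exp [ 0.612  -0.0983  0.104 ] wing mid [ 0.6105 -0.0988  0.13  ] 0.052 wing yaw -0.774 theta 0.457
FL line len 0.0797 yaw-pi/2 -0.329 mid [0.5433 0.1038 0.104 ] exp [0.543  0.1043 0.104 ] wing mid [0.5427 0.1037 0.13  ] 0.062 wing yaw -1.178 theta 0.849
FR line len 0.0811 yaw-pi/2 -0.332 mid [ 0.4887 -0.056   0.104 ] exp [ 0.4888 -0.0568  0.104 ] wing mid [ 0.4891 -0.0584  0.13  ] 0.055 wing yaw -0.734 theta 0.402
{'bl': array([0.7108, 0.0894, 0.104 ]), 'br': array([ 0.6315, -0.1477,  0.104 ]), 'fl': array([0.5227, 0.1527, 0.104 ]), 'fr': array([ 0.4443, -0.0864,  0.104 ])} [0.5773226  0.00199146 0.104     ]
bl br 0.2501 1.2479
fl fr 0.2517 1.2538
bl fl 0.1985 -0.3244
br fr 0.197 -0.3165
```

Everything agrees: the strokes, cover corners (250 × 198 mm) and sight glass all give the same pose to about 1 mm. Next screw: FL.

```bash
cat >> h.py <<'E'
from scipy.spatial.transform import Rotation as Ro
SC={"FL":(.543,.104),"BR":(.612,-.0985),"FR":(.489,-.0565),"BL":(.666,.0625)}
def go(x,y,z,yaw):
    s=sensors.sense(); R=Ro.from_quat(s['orientation'])
    T=Ro.from_euler('z',yaw)*Ro.from_euler('x',np.pi)
    X=R.apply([1,0,0])
    print("t",s['t'],"yaw now",np.arctan2(X[1],X[0]).round(4),"shift cm",((np.array([x,y,z])-s['ee_pos'])*100).round(2),"turn",(T*R.inv()).as_rotvec().round(3),"F",s['wrist_force'].round(1),"M",s['moment'].round(2),"w",round(s['gripper_width'],4))
E
python3 -c "
from h import *
go(*SC['FL'],.19,.393)"
```

```text
t 6.85 yaw now 1.2449 shift cm [ 15.56 -35.52  -4.37] turn [ 0.014  0.008 -0.852] F [ 0.8  0.3 -0.2] M [-0.02 -0.01  0.01] w 0.0498
```

>>> {"api": "jog_arm", "payload": {"plan": [2.3,-5.1,-0.5,0,0,-0.122,5,2.3,-5.1,-0.5,0,0,-0.122,5,2.3,-5.1,-0.5,0,0,-0.122,5,2.3,-5.1,-0.5,0,0,-0.122,5,2.3,-5.1,-0.5,0,0,-0.122,5,2.3,-5.1,-0.5,0,0,-0.122,5,0,0,0,0,0,0,5]}}

```text
t: 7.72
ee_pos: [0.5268, 0.1342, 0.2036]
orientation: [0.971, 0.238, 0.0, 0.009]
wrist_force: [-0.4, 0.5, 0.5]
gripper_width: 0.0501
```

```bash
python3 -c "
from h import *
go(*SC['FL'],.19,.393)"
```

```text
t 7.725 yaw now 0.4804 shift cm [ 1.62 -3.02 -1.36] turn [ 0.017  0.003 -0.087] F [-0.4  0.5  0.5] M [-0.01  0.05 -0.02] w 0.0501
```

>>> {"api": "jog_arm", "payload": {"plan": [1.6,-3,-1.3,0.017,0.003,-0.087,5,0,0,0,0,0,0,5]}}

```text
t: 7.98
ee_pos: [0.5423, 0.1017, 0.1909]
orientation: [0.981, 0.194, 0.001, -0.0]
wrist_force: [-0.1, -0.0, -0.4]
gripper_width: 0.0497
```

```bash
python3 -c "
from h import *
go(*SC['FL'],.135,.393)"
```

```text
t 7.975 yaw now 0.3895 shift cm [ 0.07  0.23 -5.59] turn [-0.001  0.001  0.004] F [-0.1 -0.  -0.4] M [-0.01  0.02 -0.01] w 0.0497
```

>>> {"api": "jog_arm", "payload": {"plan": [0.1,0.2,-2,0,0,0,5,0,0,-2,0,0,0,5,0,0,-1.5,0,0,0,5,0,0,0,0,0,0,5]}}

```text
t: 8.48
ee_pos: [0.5416, 0.1052, 0.1318]
orientation: [0.981, 0.195, 0.0, -0.001]
wrist_force: [0.4, 0.1, 0.3]
gripper_width: 0.05
```

```bash
python3 - <<'E'
from h import *
go(*SC['FL'],.135,.393)
a=snapshot("scene")[110:260,230:380]; cv2.imwrite("pics/s2.png",cv2.resize(a,None,fx=4,fy=4,interpolation=cv2.INTER_CUBIC))
E
```

```text
t 8.475 yaw now 0.3934 shift cm [ 0.14 -0.12  0.32] turn [-0.001  0.    -0.   ] F [0.4 0.1 0.3] M [-0.02  0.03 -0.02] w 0.05
```

View pics/s2.png

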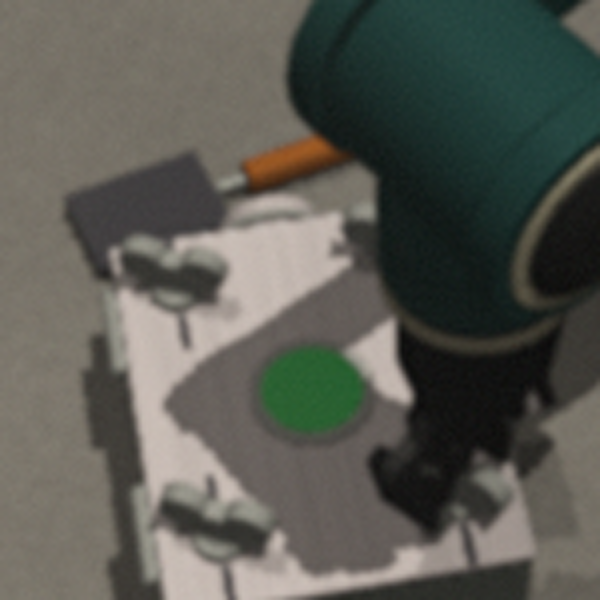

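The fingers straddle the FL wing, with an ear showing at (485,495). I'll correct a few mm and close.

>>> {"api": "jog_arm", "payload": {"plan": [0.1,-0.1,0.3,0,0,0,3,0,0,0,0,0,0,2,0,0,0,0,0,0,0.8,0,0,0,0,0,0,0.8,0,0,0,0,0,0,0.8], "newtons": 40}}

```text
t: 9.15
ee_pos: [0.5434, 0.1044, 0.1375]
orientation: [0.981, 0.196, 0.001, -0.0]
wrist_force: [-0.1, 0.1, -1.9]
gripper_width: 0.011
```

```bash
python3 -c "
from h import *
go(*SC['FL'],.135,-.324)"
```

```text
t 9.15 yaw now 0.3938 shift cm [-0.04 -0.04 -0.25] turn [-0.     0.003 -0.718] F [-0.1  0.1 -1.9] M [0.01 0.11 0.09] w 0.011
```

Gripped at 11 mm. Tightening now.

>>> {"api": "jog_arm", "payload": {"plan": [0,0,0,0,0,-0.15,0.8,0,0,0,0,0,-0.15,0.8]}}

```text
t: 9.4
ee_pos: [0.5436, 0.1044, 0.1375]
orientation: [0.999, 0.043, 0.002, -0.0]
wrist_force: [0.6, 0.6, -0.8]
gripper_width: 0.0109
```

```bash
python3 -c "
from h import *
go(*SC['FL'],.1375,-.324)"
```

```text
t 9.4 yaw now 0.0865 shift cm [-0.06 -0.04  0.  ] turn [ 0.     0.004 -0.41 ] F [ 0.6  0.6 -0.8] M [ 0.01 -0.15  0.12] w 0.0109
```

>>> {"api": "jog_arm", "payload": {"plan": [0,0,0,0,0,-0.15,0.8,0,0,0,0,0,-0.15,0.8,0,0,0,0,0,-0.1,0.8,0,0,0,0,0,0,0.8]}}

```text
t: 9.9
ee_pos: [0.544, 0.1044, 0.1375]
orientation: [0.987, -0.163, 0.002, 0.0]
wrist_force: [-1.1, 0.2, -0.2]
gripper_width: 0.0113
```

```bash
python3 -c "
from h import *
go(*SC['FL'],.1375,-.324)"
```

```text
t 9.9 yaw now -0.3276 shift cm [-0.1  -0.04  0.  ] turn [0.001 0.005 0.004] F [-1.1  0.2 -0.2] M [ 0.    0.21 -0.14] w 0.0113
```

>>> {"api": "jog_arm", "payload": {"plan": [0,0,0,0,0,0,5,0,0,0,0,0,0,5,0,0,3,0,0,0,5,0,0,3,0,0,0.1,5,1.2,-3.3,0,0,0,0.18,5,1.2,-3.4,0,0,0,0.18,5,1.2,-3.4,0,0,0,0.18,5,1.2,-3.4,0,0,0,0.18,5,1.2,-3.4,0,0,0,0.18,5,0,0,0,0,0,0,5]}}

```text
t: 11.15
ee_pos: [0.6058, -0.0697, 0.201]
orientation: [0.936, 0.352, 0.004, -0.001]
wrist_force: [-0.2, 0.3, -1.0]
gripper_width: 0.0497
```

```bash
python3 - <<'E'
from h import *
go(*SC['BR'],.19,.797)
a=snapshot("scene")[110:260,230:380]; b=snapshot("top")[150:300,285:455]
cv2.imwrite("pics/s3.png",np.hstack([cv2.resize(x,None,fx=2.4,fy=2.4,interpolation=cv2.INTER_CUBIC) for x in (a,b)]))
E
```

```text
t 11.15 yaw now 0.7193 shift cm [ 0.62 -2.88 -1.1 ] turn [-0.005  0.007  0.078] F [-0.2  0.3 -1. ] M [ 0.03  0.01 -0.01] w 0.0497
```

View pics/s3.png

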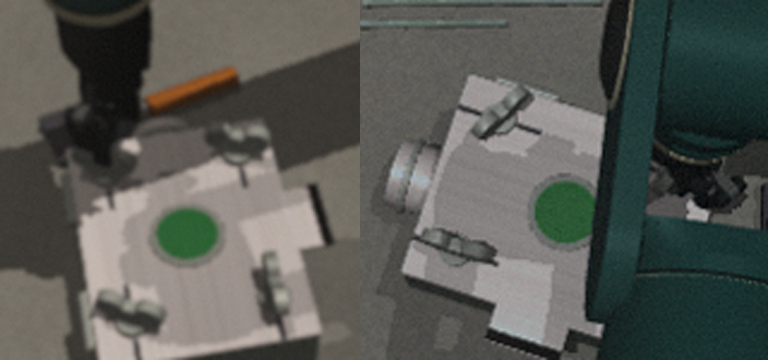

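The FL wing now lies along its stroke, from (415,237) to (495,262) in the top view. On to BR, diagonally opposite.

>>> {"api": "jog_arm", "payload": {"plan": [0.6,-2.7,-1,-0.005,0.007,0.077,5,0,0,0,0,0,0,5]}}

```text
t: 11.5
ee_pos: [0.6113, -0.0934, 0.1913]
orientation: [0.922, 0.386, 0.0, -0.0]
wrist_force: [0.2, -0.3, -0.1]
gripper_width: 0.0498
```

```bash
python3 -c "
from h import *
go(*SC['BR'],.1375,.797)"
```

```text
t 11.5 yaw now 0.7936 shift cm [ 0.07 -0.51 -5.38] turn [-0.     0.     0.003] F [ 0.2 -0.3 -0.1] M [ 0.03 -0.03  0.01] w 0.0498
```

>>> {"api": "jog_arm", "payload": {"plan": [0.1,-0.5,-1.5,0,0,0,5,0,0,-2,0,0,0,5,0,0,-1.5,0,0,0,5,0,0,-0.1,0,0,0,5]}}

```text
t: 12.0
ee_pos: [0.6116, -0.0961, 0.1363]
orientation: [0.923, 0.386, -0.0, -0.001]
wrist_force: [0.5, 0.0, 0.1]
gripper_width: 0.05
```

```bash
python3 -c "
from h import *
go(*SC['BR'],.1375,.797)"
```

```text
t 12.0 yaw now 0.7922 shift cm [ 0.04 -0.24  0.12] turn [-0.001 -0.     0.005] F [0.5 0.  0.1] M [-0.    0.01  0.05] w 0.05
```

>>> {"api": "jog_arm", "payload": {"plan": [0,-0.3,0.1,0,0,0,3,0,0,0,0,0,0,2,0,0,0,0,0,0,0.8,0,0,0,0,0,0,0.8,0,0,0,0,0,0,0.8], "newtons": 40}}

```text
t: 12.62
ee_pos: [0.612, -0.099, 0.1383]
orientation: [0.923, 0.386, 0.001, -0.0]
wrist_force: [0.9, 0.4, -2.7]
gripper_width: 0.0115
```

```bash
python3 -c "
from h import *
go(*SC['BR'],.1375,-.324)"
```

```text
t 12.625 yaw now 0.7922 shift cm [ 0.    0.05 -0.08] turn [-0.000e+00  1.000e-03 -1.116e+00] F [ 0.9  0.4 -2.7] M [ 0.01 -0.12  0.1 ] w 0.0115
```

>>> {"api": "jog_arm", "payload": {"plan": [0,0,0,0,0,-0.15,0.8,0,0,0,0,0,-0.15,0.8,0,0,0,0,0,-0.15,0.8,0,0,0,0,0,-0.15,0.8,0,0,0,0,0,-0.15,0.8,0,0,0,0,0,-0.15,0.8,0,0,0,0,0,0,0.8]}}

```text
t: 13.5
ee_pos: [0.6122, -0.0989, 0.1383]
orientation: [0.998, -0.067, 0.001, 0.0]
wrist_force: [0.9, -0.0, -1.9]
gripper_width: 0.0111
```

```bash
python3 -c "
from h import *
go(*SC['BR'],.1375,-.324)"
```

```text
t 13.5 yaw now -0.1346 shift cm [-0.02  0.04 -0.08] turn [ 0.     0.002 -0.189] F [ 0.9 -0.  -1.9] M [ 0.06 -0.11 -0.1 ] w 0.0111
```

>>> {"api": "jog_arm", "payload": {"plan": [0,0,0,0,0,-0.12,0.8,0,0,0,0,0,-0.07,0.8,0,0,0,0,0,0,0.8]}}

```text
t: 13.88
ee_pos: [0.6123, -0.0989, 0.1383]
orientation: [0.987, -0.158, 0.001, 0.0]
wrist_force: [1.7, -0.1, -2.8]
gripper_width: 0.0109
```

```bash
python3 -c "
from h import *
go(*SC['BR'],.1375,-.324)"
```

```text
t 13.875 yaw now -0.3178 shift cm [-0.03  0.04 -0.08] turn [ 0.001  0.002 -0.006] F [ 1.7 -0.1 -2.8] M [ 0.13 -0.1  -0.19] w 0.0109
```

>>> {"api": "jog_arm", "payload": {"plan": [0,0,0,0,0,0,5,0,0,0,0,0,0,5,0,0,3,0,0,0,5,0,0,3,0,0,0.1,5,-2.4,0.8,0,0,0,0.18,5,-2.4,0.8,0,0,0,0.18,5,-2.4,0.8,0,0,0,0.18,5,-2.4,0.8,0,0,0,0.18,5,-2.4,0.8,0,0,0,0.18,5,0,0,0,0,0,0.15,5]}}

```text
t: 15.12
ee_pos: [0.4887, -0.0583, 0.2021]
orientation: [0.904, 0.428, 0.002, 0.001]
wrist_force: [0.6, 1.0, 1.0]
gripper_width: 0.0503
```

```bash
python3 - <<'E'
from h import *
go(*SC['FR'],.19,.837)
a=snapshot("scene")[110:260,230:380]; b=snapshot("top")[150:300,285:455]
cv2.imwrite("pics/s4.png",np.hstack([cv2.resize(x,None,fx=2.4,fy=2.4,interpolation=cv2.INTER_CUBIC) for x in (a,b)]))
E
```

```text
t 15.125 yaw now 0.8849 shift cm [ 0.03  0.18 -1.21] turn [-0.     0.005 -0.048] F [0.6 1.  1. ] M [-0.04  0.01 -0.  ] w 0.0503
```

View pics/s4.png

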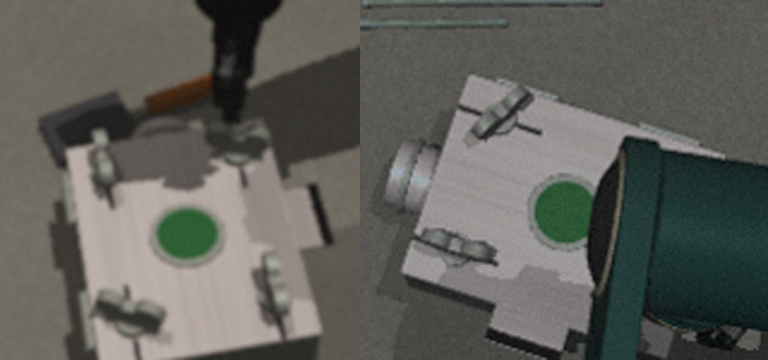

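The scene view shows the BR wing on its stroke at (103,165), and FL still lined up. Next is FR.

>>> {"api": "jog_arm", "payload": {"plan": [0,0.2,-1.2,0,0.005,-0.048,5,0,0,-1.5,0,0,0,5,0,0,-2,0,0,0,5,0,0,-1,0,0,0,5,0,0,0,0,0,0,5]}}

```text
t: 15.85
ee_pos: [0.4897, -0.0569, 0.1415]
orientation: [0.916, 0.401, -0.0, -0.0]
wrist_force: [-0.7, 0.7, -0.7]
gripper_width: 0.05
```

```bash
python3 -c "
from h import *
go(*SC['FR'],.1375,.837)"
```

```text
t 15.85 yaw now 0.8248 shift cm [-0.07  0.04 -0.4 ] turn [-0.    -0.001  0.012] F [-0.7  0.7 -0.7] M [-0.03  0.   -0.01] w 0.05
```

>>> {"api": "jog_arm", "payload": {"plan": [-0.1,0,-0.4,0,0,0.01,3,0,0,0,0,0,0,2,0,0,0,0,0,0,0.8,0,0,0,0,0,0,0.8,0,0,0,0,0,0,0.8], "newtons": 40}}

```text
t: 16.48
ee_pos: [0.489, -0.0573, 0.1383]
orientation: [0.914, 0.406, 0.0, 0.0]
wrist_force: [-0.5, -0.6, -2.4]
gripper_width: 0.0108
```

```bash
python3 -c "
from h import *
go(*SC['FR'],.1375,-.324)"
```

```text
t 16.475 yaw now 0.8355 shift cm [ 0.    0.08 -0.08] turn [ 1.00e-03  0.00e+00 -1.16e+00] F [-0.5 -0.6 -2.4] M [-0.13 -0.07  0.09] w 0.0108
```

>>> {"api": "jog_arm", "payload": {"plan": [0,0,0,0,0,-0.15,0.8,0,0,0,0,0,-0.15,0.8,0,0,0,0,0,-0.15,0.8,0,0,0,0,0,-0.15,0.8,0,0,0,0,0,-0.15,0.8,0,0,0,0,0,-0.15,0.8,0,0,0,0,0,-0.08,0.8,0,0,0,0,0,0,0.8]}}

```text
t: 17.48
ee_pos: [0.4892, -0.0572, 0.1383]
orientation: [0.996, -0.088, 0.0, 0.001]
wrist_force: [-1.0, -0.4, -2.4]
gripper_width: 0.0112
```

```bash
python3 -c "
from h import *
go(*SC['FR'],.1375,-.324)"
```

```text
t 17.475 yaw now -0.1755 shift cm [-0.02  0.07 -0.08] turn [ 0.001  0.    -0.148] F [-1.  -0.4 -2.4] M [-0.18  0.05 -0.05] w 0.0112
```

>>> {"api": "jog_arm", "payload": {"plan": [0,0,0,0,0,-0.09,0.8,0,0,0,0,0,-0.06,0.8,0,0,0,0,0,0,0.8]}}

```text
t: 17.85
ee_pos: [0.4892, -0.0573, 0.1384]
orientation: [0.987, -0.161, 0.0, 0.001]
wrist_force: [-1.2, -0.4, -2.4]
gripper_width: 0.0111
```

```bash
python3 -c "
from h import *
go(*SC['FR'],.1375,-.324)"
```

```text
t 17.85 yaw now -0.3227 shift cm [-0.02  0.08 -0.09] turn [ 0.001  0.    -0.001] F [-1.2 -0.4 -2.4] M [-0.19  0.06 -0.16] w 0.0111
```

>>> {"api": "jog_arm", "payload": {"plan": [0,0,0,0,0,0,5,0,0,0,0,0,0,5,0,0,3,0,0,0,5,0,0,3,0,0,0.1,5,3,2,0,0,0,0.16,5,3,2,0,0,0,0.16,5,3,2,0,0,0,0.16,5,3,2,0,0,0,0.16,5,3,2,0,0,0,0.16,5,2,1.5,0,0,0,0.1,5]}}

```text
t: 19.1
ee_pos: [0.6644, 0.0614, 0.2025]
orientation: [0.936, 0.352, 0.003, -0.0]
wrist_force: [0.7, -0.9, -0.6]
gripper_width: 0.05
```

```bash
python3 - <<'E'
from h import *
go(*SC['BL'],.19,.709)
E
```

```text
t 19.1 yaw now 0.7198 shift cm [ 0.16  0.11 -1.25] turn [-0.002  0.005 -0.011] F [ 0.7 -0.9 -0.6] M [-0.01 -0.02  0.04] w 0.05
```

>>> {"api": "jog_arm", "payload": {"plan": [0,0,-1.2,0,0.005,-0.011,5,0,0,-1.5,0,0,0,5,0,0,-2,0,0,0,5,0,0,-1,0,0,0,5,0,0,0,0,0,0,5]}}

```text
t: 19.73
ee_pos: [0.6633, 0.0609, 0.1402]
orientation: [0.938, 0.346, -0.001, -0.001]
wrist_force: [0.3, 0.2, 0.4]
gripper_width: 0.0499
```

```bash
python3 -c "
from h import *
go(*SC['BL'],.1375,.709)"
```

```text
t 19.725 yaw now 0.7074 shift cm [ 0.27  0.16 -0.27] turn [-0.002 -0.002  0.002] F [0.3 0.2 0.4] M [-0.02 -0.04 -0.03] w 0.0499
```

>>> {"api": "jog_arm", "payload": {"plan": [0.3,0.2,-0.3,0,0,0,4,0,0,0,0,0,0,3,0,0,0,0,0,0,0.8,0,0,0,0,0,0,0.8,0,0,0,0,0,0,0.8,0,0,0,0,0,0,0.8], "newtons": 40}}

```text
t: 20.48
ee_pos: [0.6663, 0.0625, 0.1387]
orientation: [0.938, 0.346, -0.001, -0.001]
wrist_force: [0.8, -0.1, -1.7]
gripper_width: 0.011
```

```bash
python3 -c "
from h import *
go(*SC['BL'],.1375,-.324)"
```

```text
t 20.475 yaw now 0.7071 shift cm [-0.03 -0.   -0.12] turn [-2.000e-03 -1.000e-03 -1.031e+00] F [ 0.8 -0.1 -1.7] M [ 0.   -0.03  0.08] w 0.011
```

>>> {"api": "jog_arm", "payload": {"plan": [0,0,0,0,0,-0.15,0.8,0,0,0,0,0,-0.15,0.8,0,0,0,0,0,-0.15,0.8,0,0,0,0,0,-0.15,0.8,0,0,0,0,0,-0.15,0.8,0,0,0,0,0,-0.1,0.8,0,0,0,0,0,0,0.8]}}

```text
t: 21.35
ee_pos: [0.667, 0.0627, 0.1387]
orientation: [0.996, -0.084, 0.001, -0.001]
wrist_force: [-1.4, -0.4, -0.8]
gripper_width: 0.0111
```

```bash
python3 -c "
from h import *
go(*SC['BL'],.1375,-.324)"
```

```text
t 21.35 yaw now -0.1688 shift cm [-0.1  -0.02 -0.12] turn [-0.001  0.001 -0.155] F [-1.4 -0.4 -0.8] M [-0.08  0.06 -0.17] w 0.0111
```

>>> {"api": "jog_arm", "payload": {"plan": [0,0,0,0,0,-0.09,0.8,0,0,0,0,0,-0.06,0.8,0,0,0,0,0,0,0.8]}}

```text
t: 21.72
ee_pos: [0.6671, 0.0626, 0.1388]
orientation: [0.988, -0.157, 0.001, -0.001]
wrist_force: [-0.1, -0.2, -1.0]
gripper_width: 0.0109
```

```bash
python3 -c "
from h import *
go(*SC['BL'],.1375,-.324)"
```

```text
t 21.725 yaw now -0.3145 shift cm [-0.11 -0.01 -0.13] turn [-0.001  0.002 -0.01 ] F [-0.1 -0.2 -1. ] M [-0.12  0.03 -0.13] w 0.0109
```

>>> {"api": "jog_arm", "payload": {"plan": [0,0,0,0,0,0,5,0,0,0,0,0,0,5,0,0,4,0,0,0,5,0,0,5,0,0,0,5,-3.5,4.5,2,0,0,0,5,-3.5,5,0,0,0,0,5,-3.5,5,0,0,0,0,5,-3.5,5,0,0,0,0,5,-3.5,5,0,0,0,0,5,-3.5,5,0,0,0,0,5]}}

```text
t: 22.98
ee_pos: [0.4522, 0.3619, 0.2544]
orientation: [0.988, -0.153, 0.003, -0.003]
wrist_force: [0.8, 0.9, 0.1]
gripper_width: 0.0504
```

>>> {"api": "jog_arm", "payload": {"plan": [-3.5,5,0,0,0,0,5,-3.5,5,0,0,0,0,5,-1,2,0,0,0,0,5,0,0,0,0,0,0,5]}}

```text
t: 23.48
ee_pos: [0.3668, 0.4874, 0.2557]
orientation: [0.989, -0.149, 0.003, -0.004]
wrist_force: [0.4, 0.1, 0.2]
gripper_width: 0.05
```

```bash
python3 - <<'E'
from h import *
go(*SC['BL'],.1375,-.324)
a=snapshot("top");b=snapshot("scene");cv2.imwrite("pics/top5.png",a);cv2.imwrite("pics/scene5.png",b)
f=lambda i,r,k:cv2.resize(i[r[1]:r[1]+r[3],r[0]:r[0]+r[2]],None,fx=k,fy=k,interpolation=cv2.INTER_CUBIC)
cv2.imwrite("pics/t5.png",f(a,(285,150,170,130),4.5))
cv2.imwrite("pics/s5.png",f(b,(230,110,150,150),4))
E
```

```text
t 23.475 yaw now -0.2982 shift cm [ 29.92 -42.49 -11.82] turn [-0.007  0.007 -0.026] F [0.4 0.1 0.2] M [ 0.01 -0.02 -0.03] w 0.05
```

View pics/t5.png

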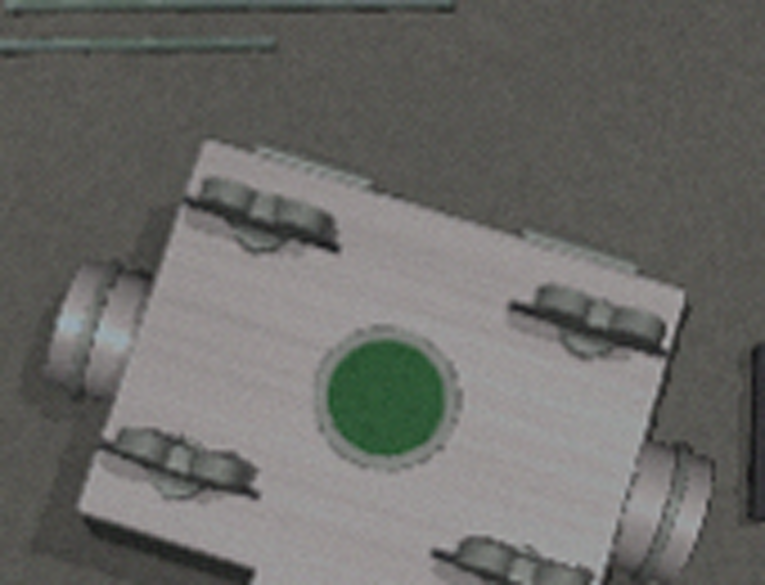

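View pics/s5.png

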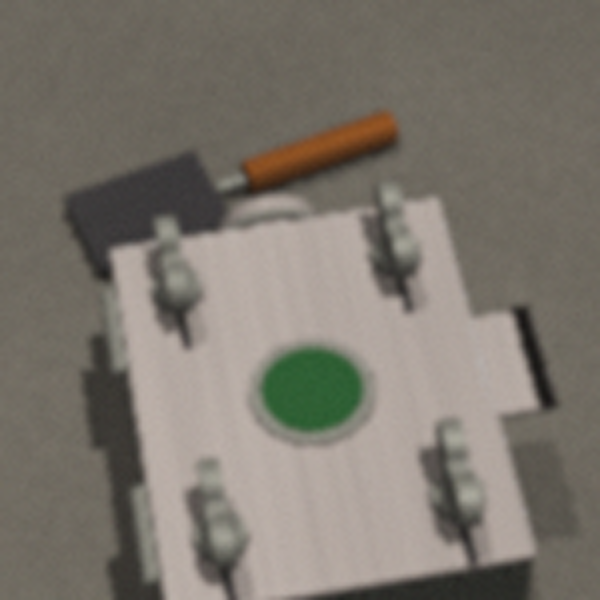

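View pics/top5.png

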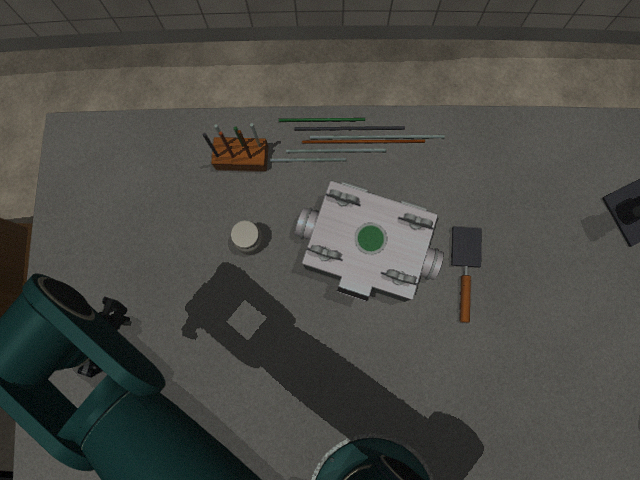

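The final views show all four wings parallel to their strokes. In the top crop the BL ears run (222,190)→(310,218) beside a stroke from (185,200) to (340,249). The cover edges sit where they did when shut, and the jar, paddle and rod block have not moved. The arm is clear, so I'll hand in.

```bash
python3 - <<'E'
from h import *
# ear centres (wing, ~15 mm below top) vs strokes, same crop mapping
cr=lambda u,v:(285+u/4.5-.4,150+v/4.5-.4)
for k,(a,b) in {"BL":((222,190),(310,218)),"BR":((560,300),(640,327)),"FL":((143,443),(228,469))}.items():
    d=onz("top",cr(*a),.14)-onz("top",cr(*b),.14); print(k,"theta",round(-.324-np.arctan2(d[1],d[0])+np.pi,3))
# bystanders / cover: before-after difference
A=cv2.imread("pics/top1.png").astype(int);B=cv2.imread("pics/top5.png").astype(int)
for n,(x,y,W,H) in {"jar":(225,215,45,45),"paddle":(445,220,45,110),"rods":(200,120,75,55),"glass":(350,220,40,40)}.items():
    print(n,np.abs(A-B)[y:y+H,x:x+W].mean().round(2))
print(arm.job_done())
E
```

```text
BL theta 1.575
BR theta 1.59
FL theta 1.555
jar 3.66
paddle 3.01
rods 3.16
glass 2.87
the job is handed in; nothing more can be done
None
```

The cover is pressed shut and all four wing screws are tightened to their lines, with the job handed in at about 23.6 s. No verdict comes back.

- **Cover:** I pressed it down by the tab with the jaws closed. It stopped on contact at 34 N, with the fingertips at 0.104 m, which is the shut height. It lay in the same place in the last picture.
- **Screws:** I did them in cross order: front left, back right, front right, back left. Each was gripped and turned clockwise until the tool was within 0.01 rad of the line.
- **Last checks:** The pictures gave 1.555 (front left), 1.590 (back right) and 1.575 (back left) against the target of 1.571. I did not measure front right in the picture: it looked in line, and the tool read 0.001 rad from the line.
- **Bystanders:** In the top view, the jar, paddle and rod block showed no change beyond picture noise between just after the cover was shut and the end.
- **Disagreement:** My first estimate of the box position differed by 6–7 mm between the two cameras. It agreed to about 2 mm once I measured on the shut cover.

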